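# Proof-pull a steel cup rim on the two-pin tester

### The arm

A 6-joint arm with a two-finger parallel gripper is mounted at the origin on a cart in front of the work surface, level with it; the furniture and walls round the work are solid. World frame = base frame: x ahead of the robot, y to its left, z up, the work surface at z = 0. Lengths are in m, angles in rad, forces in N, time in s.
With the tool pointing down it reaches from about 0.3 to 0.75 m from the base axis. Payload 8.5 kg.
Tool frame: the origin (TCP) lies midway between the tips of the shut fingers; the grasp point (between the pads) lies 19 mm behind it; z points along the fingers, y is the line along which they close (so a half turn about z gives the same grasp; the last joint's range is limited). The gripper opens to 85 mm and grips with 20 to 120 N. Pads are 22 mm wide; open, the fingers measure 114 mm over their backs; the gripper's body (76 mm by 85 mm) begins 54 mm behind the grasp point. The pads swing forward as they close: fully open they stand 13 mm farther back than shut.
Start: joints at [1.021, 0.381, 1.297, -0, 1.464, -0.215], TCP at [0.181, 0.519, 0.231] pointing down, gripper open.
Joint ranges: [-3.11, 3.11], [-0.89, 2.33], [0.22, 2.48], [-1.42, 4.56], [0.17, 2.85], [-2.88, 2.88]. Speed limits (rad/s): [2.39, 2.39, 3.14, 3.14, 3.14, 3.14].

### API

Orientations are given as a unit quaternion [x, y, z, w].
In Python, from workcell import manip gives the robot as it stands.
- The arm moves only by the tool send_rows, never from a script. Its argument "commands" is a list of rows, each a list of 6 numbers: the shift along the world's x, y, z each as a share of 0.15 m, from -1 to 1, then the turn, a rotation vector about the world's x, y, z each as a share of 360 degrees, from -1 to 1. A call has 1 to 10 rows; each row shifts and turns the commanded pose from where the row before left it; what a row does not reach is not made up. A row lasts 1/8 s, in which the tool goes at most 62.5 mm and 10.7 degrees, less where a joint would pass 70% of its speed; a pose out of reach is approached as far as the arm can. A call with a number of a shift or a turn outside -1 to 1 is refused whole. A call with a gripper value outside its range is refused whole. "hand" is the opening, from -1 (shut) to 1 (fully open), set as the call begins (left out, the last holds). The fingers move at their own pace and stop on an object; "squeeze" is the grip in N (left out, the last holds). Time passes only in rows, so rows that do not move let the fingers close. It gives the time, the measured TCP pose, the force, the opening and the grip force at its end, in the units of the state.
- manip.get_obs(): the state, without advancing time (a new reading comes with each control period).
- manip.capture(name): name is "scene" or "top"; returns a dict with "img" (400x640x3 uint8, red, green, blue), "camera_matrix" (3x3 intrinsics, pixels), "rvec" (rotation vector, rad) and "tvec" (3), from world to camera coordinates, as OpenCV has them. Camera axes: x right, y down, z forward; pixel columns grow to the right and rows downward; lengths in m; the calibration is good to about 2 mm. A picture is of the moment at which its call begins. There is no depth.
- manip.close_job(): hands the job in; it is judged then, once.
Trained networks look in a picture, given as the dict that the camera call returned (one of the last four; its "shot" number tells which), for a name from the list of things; names that differ only in an ending like _2 or _b are one class to them, and where a whole thing is asked for, a point or a joint stands for the part that bears it (a point fixed in the world has none). Each returns a list of dicts, best first, with "confidence" (0 to 1); they miss things now and then, are a little off and sometimes report something else, mostly with a low value. They report only what shows in the picture. A call takes as long as a camera call. They do not tell look-alikes from the thing itself.
- manip.masks_of(picture, query): "region" (400x640 bool, what is visible of it).
- manip.mark_of(picture, query): "position" ([x, y, z] in m, in world coordinates, good to about 4 mm: a listed point, or the origin of a listed thing).
The state is a dict: "t": time; "q": joint angles; "dq": joint speeds; "effort": joint torques, N m; "eef_pos": TCP position; "eef_rot": TCP orientation; "wrist_force": force on the tool from outside, world axes, zero at the start; "wrist_torque": the same for the moment, N m; "width": finger opening in m; "gripper_force": force on a finger pad.
Only numpy, scipy, OpenCV 4.12 (cv2) and the standard library are available. Lean on these libraries where they do the work, as an engineer would, in place of code of your own. Each camera call takes 0.05 s, during which the arm holds its last target. There are 200 camera calls.

### The job

Sort the two steel cup rims by their inspection tags: put the red-tagged one over the post of the red reject spindle, flat on its base, and seat the green-tagged one flat over both pins of the pull tester. Then proof-load it: pull the tester's black grip straight out against its spring until the red pointer stands inside the green band of the scale, and keep it there. Finish while still holding the grip with the rim under load, and leave the glass jar and the loose bamboo cup where they are.

Things in the scene. Friction and masses are not known exactly. Their poses are not given: they have to be found in the camera images.
- green_rim: Steel ring with a GREEN tag, flat on the table; goes on the tester. Outside 66 mm, hole 58 mm, 14 mm high, about 75 g. Origin: centre of its underside, z up. Tag on the outside at the ring's +x (20 mm wide, out to 43 mm from the centre, top 28 mm above the underside): grip across the outside along the ring's own y, tag between the fingers.
- red_rim: The same ring with a RED tag, flat on the table; goes on the reject spindle. Sizes, origin and axes as green_rim. Which rim lies where changes.
- reject_spindle: Fixed reject spindle: round red base 94 mm across, 14 mm high, with an upright wooden post in its middle, 24 mm across, top 57 mm above the table. Origin: centre of its underside. A rim over the post rests flat on the base (a washer 32 mm across, 3 mm high, at the post's foot lies inside the rim).
- tester: Fixed pull tester on a plywood board 205 x 84 x 18 mm, turned differently each time. Origin: on the table under the middle between its two pins; its -x is the direction in which the grip is pulled out (roughly to the robot's right, along the table's front). The board runs from 55 mm on the +x side to 150 mm on the -x side.
- seat (a point): Middle between the two pins at the height where the rim rests, 45 mm above the table, axes as the tester. Steel pins 20 mm across, tapered tops, 16.5 mm to +x (fixed) and to -x (on the carriage), rise 22 mm above it; both go inside the rim (53 mm over the pins). The block below the rim is 78 mm along x, 60 mm along y: fingers on either side along y hang free.
- carriage: Carriage with the -x pin, the spring tube (28 mm across, axis at 50 mm height, 60 to 120 mm to -x of the pins' middle) and the white scale on it. Slides along the tester's -x up to 30 mm, weak return (0.5 to 3 N); origin and axes equal the tester's when home. With a rim on the pins it moves only the slack (about 5 mm) until the rim is taut.
- draw_rod (a joint): How far the grip's rod is drawn out of the spring tube, m, relative to the carriage: 0 home, 0.040 fully out. Spring 4 N to start, 0.5 N more per mm, 15 N at 0.022; runs home when let go. Pointer inside the green band from 0.018 to 0.026. The grip itself travels about 5 mm farther, as the carriage first takes up the slack.
- pull_grip: Black upright grip block on the rod's outer end: 18 mm along the pull, 52 mm wide, 30 mm high. Origin: its middle, 92 mm above the table, 160 mm to -x of the pins' middle when home; axes as the tester. A 16 mm wide stem carries it from below. Pinch it from above, a finger before and one behind; tube and pointer (to 70 mm height) end 31 mm behind it.
- pointer (a point): The thin red pointer over the scale; moves with the rod. Axes as the tester's.
- band (a point): Middle of the 8 mm long green band on the white scale; moves with the carriage. The pointer is 22 mm to its +x side when home.
- glass_jar: Bystander: pale glass jar, 62 mm across, 82 mm high, standing on the far right. Origin at the centre of its underside. Leave alone.
- loose_cup: Bystander: bamboo cup lying on its side, about 115 x 105 x 66 mm, left of the drill press. Origin below its middle, on the table. Leave alone.
There are look-alikes about, which are no part of the job. What is shaped like the green_rim but purple is not meant.

How it is judged:
On the way:
1. the red-tagged rim lies flat on the reject spindle and the green-tagged rim flat over both tester pins, with the pull rod still home (horizontal distance between red_rim and reject_spindle below 0.02 m and z of red_rim in the frame of reject_spindle below 0.019 m and angle between red_rim's own z axis and vertical below 0.12 rad and horizontal distance between green_rim and seat below 0.013 m and z of green_rim in the frame of seat below 0.004 m and angle between green_rim's own z axis and vertical below 0.1 rad and value of joint draw_rod below 0.006 m), for 0.2 s.
At the end, for the whole second after the job is handed in: Fingers hold the grip (over 5 N), rod drawn 17.5 to 26.5 mm (pointer in the green band); green-tagged rim flat on the seat round both pins (centre within 13 mm, tilt < 0.12) and loading the carriage pin (> 6 N); red-tagged rim flat on the reject base round its post (within 20 mm) (value of joint draw_rod between 0.0175 and 0.0265 m and contact force between the fingers and pull_grip above 5 N and contact force between green_rim and carriage above 6 N and horizontal distance between green_rim and seat below 0.013 m and z of green_rim in the frame of seat below 0.006 m and angle between each of green_rim, red_rim's own z axis and vertical below 0.12 rad and horizontal distance between red_rim and reject_spindle below 0.02 m and z of red_rim in the frame of reject_spindle below 0.019 m); the arm keeps its last pose, push and grip.
It fails at once if the glass jar is shifted more than 30 mm (distance of glass_jar from where it was at the start of the episode above 0.03 m).
It fails at once if the bamboo cup is shifted more than 30 mm (distance of loose_cup from where it was at the start of the episode above 0.03 m).
It also fails if it takes over 72 s, if anything falls off the work surface, if the arm or the gripper's body presses on something with over 40 N, if the wrist force passes 120 N, or if a joint passes its speed limit or range.

## Working session

There is one attempt and no reset: what is moved stays moved. The work goes in short steps, Python scripts to look and compute and a tool call to move; the robot and the scene stay as the last step left them, time stands still between calls to the robot, and variables do not carry over. Pictures are saved under pics/ and viewed, at most 10 in all, crops included, and the job is handed in when it is done.

Besides the shell and the picture viewer there is one more tool, called after "Emit:" as a command line: name --pt "numbers of a row" for each row, then --argument value for the rest. send_rows: Moves the arm, as the interface text tells. Shift numbers are shares of 0.15 m and turn numbers shares of 360 degrees, none past 1 either way. Its arguments: {"type":"object","properties":{"commands":{"type":"array","items":{"type":"array","items":{"type":"number","minimum":-1,"maximum":1}}},"hand":{"type":"number"},"squeeze":{"type":"number"}},"required":["commands"]}

```bash
mkdir -p pics
cat > h.py <<'E'
from workcell import manip
import numpy as np, cv2
def proj(c,p):
    return cv2.projectPoints(np.float64(p).reshape(-1,1,3),c["rvec"],c["tvec"],c["camera_matrix"],None)[0].reshape(-1,2)
def unproj(c,uv,z):
    R=cv2.Rodrigues(np.float64(c["rvec"]))[0];t=np.float64(c["tvec"]).reshape(3)
    uv=np.float64(uv).reshape(-1,2);d=np.c_[uv,np.ones(len(uv))]@np.linalg.inv(c["camera_matrix"]).T@R
    o=-R.T@t
    return o+d*((z-o[2])/d[:,2])[:,None]
E
python3 - <<'E'
from h import *
s=manip.get_obs();print({k:np.round(v,3).tolist() for k,v in s.items()})
for n in("top","scene"):
    c=manip.capture(n);cv2.imwrite(f"pics/{n}0.png",c["img"][:,:,::-1])
    for q in["green_rim","red_rim","reject_spindle","tester","seat","carriage","pull_grip","pointer","band","glass_jar","loose_cup"]:
        for r in manip.mark_of(c,q)[:3]: print(n,q,np.round(r["position"],4),round(r["confidence"],2),proj(c,r["position"]).round()[0])
E
```

```text
{'t': 0.0, 'q': [1.021, 0.381, 1.298, -0.0, 1.464, -0.215], 'dq': [0.001, -0.002, 0.0, -0.002, -0.001, -0.0], 'effort': [-0.0, -44.847, -23.128, -0.0, 0.005, -0.0], 'eef_pos': [0.181, 0.519, 0.231], 'eef_rot': [0.167, 0.986, -0.001, -0.0], 'wrist_force': [-0.46, 0.106, 0.257], 'wrist_torque': [0.025, -0.03, 0.011], 'gripper_force': 0.0, 'width': 0.085}
top green_rim [ 4.242e-01 -2.458e-01  3.000e-04] 0.62 [370. 230.]
top green_rim [ 0.5673 -0.5677 -0.    ] 0.42 [450. 194.]
top red_rim [0.4635 0.1103 0.0023] 0.56 [280. 221.]
top red_rim [ 0.6184  0.1025 -0.0041] 0.18 [283. 183.]
top reject_spindle [ 0.4369 -0.3573  0.    ] 0.95 [398. 227.]
top tester [ 0.5908 -0.4467 -0.0017] 0.72 [419. 188.]
top tester [4.609e-01 3.712e-01 1.000e-04] 0.69 [214. 223.]
top seat [0.4564 0.3663 0.0464] 0.57 [212. 223.]
top carriage [ 4.604e-01  3.681e-01 -1.000e-04] 0.9 [215. 223.]
top band [0.4437 0.274  0.0655] 0.68 [235. 225.]
top glass_jar [ 5.946e-01 -4.443e-01 -5.000e-04] 0.52 [418. 187.]
top glass_jar [ 0.4265 -0.2458  0.0009] 0.29 [370. 230.]
top loose_cup [ 0.6217  0.1014 -0.0014] 0.69 [283. 182
[... 278 characters left out ...]
  0.0013] 0.76 [369. 275.]
scene tester [ 0.459   0.3661 -0.0021] 0.98 [227. 155.]
scene tester [ 0.6222  0.1007 -0.0032] 0.33 [308. 170.]
scene seat [0.4616 0.3657 0.0456] 0.63 [226. 145.]
scene carriage [0.4591 0.3708 0.0044] 0.75 [226. 153.]
scene pull_grip [0.4363 0.2091 0.0903] 0.53 [246. 159.]
scene pull_grip [ 4.602e-01  1.143e-01 -2.000e-04] 0.22 [271. 189.]
scene pointer [0.4519 0.294  0.0672] 0.6 [235. 151.]
scene band [0.4473 0.2743 0.0658] 0.77 [238. 154.]
scene glass_jar [ 0.5946 -0.4439 -0.0036] 0.65 [424. 262.]
scene glass_jar [0.4617 0.3638 0.0456] 0.6 [227. 145.]
scene loose_cup [ 0.6179  0.1004 -0.003 ] 0.65 [307. 170.]
scene loose_cup [0.4527 0.2959 0.068 ] 0.3 [235. 150.]
```

Run:
```python
import cv2,numpy as np
a=cv2.imread("pics/top0.png");b=cv2.imread("pics/scene0.png")
A=cv2.resize(a[160:270,180:480],(798,293),interpolation=3)
B=cv2.resize(b[110:330,180:500],None,fx=1.4,fy=1.4,interpolation=3)
B=cv2.copyMakeBorder(B,0,0,0,798-B.shape[1],0)
cv2.imwrite("pics/v1.png",np.vstack([A,B])[:600])
```

```text
(no output)
```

View pics/v1.png

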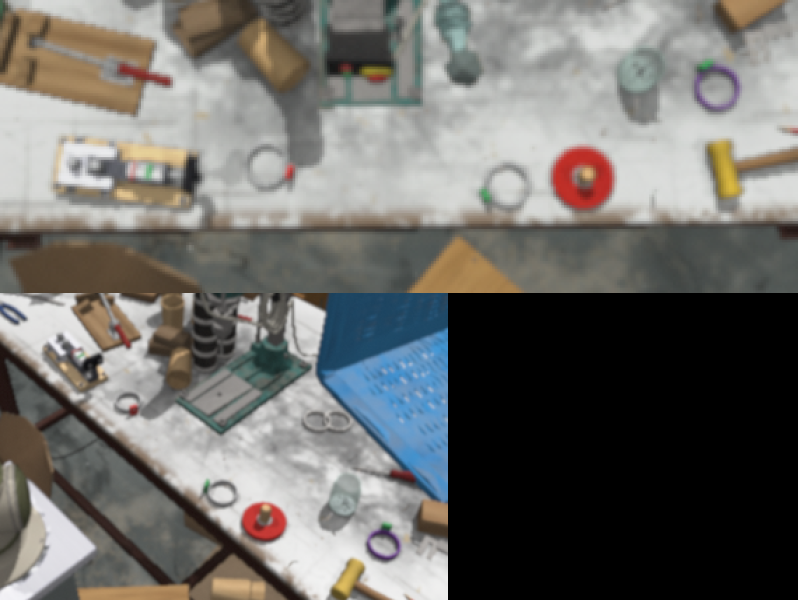

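View pics/top0.png

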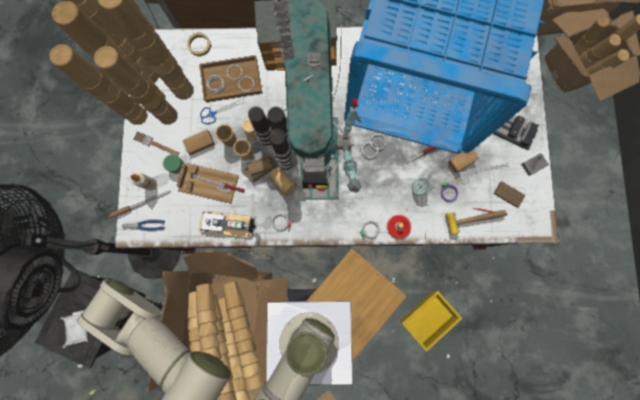

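The view shows the red-tagged rim at top px (281,222), with its tag to the right. The green-tagged rim is at (370,230), tag to the left and below. The tester is at (227,224) and the spindle at (399,227). The ring at (449,193) is the purple look-alike.

```bash
cat > m.py <<'E'
from h import *
REF=dict(green_rim=(.424,-.246),red_rim=(.461,.111),reject_spindle=(.436,-.359),tester=(.46,.368),seat=(.46,.366),pull_grip=(.436,.209),band=(.445,.274),pointer=(.45,.295))
def tri(obs):  # least squares of rays (c,uv)
    A=np.zeros((3,3));b=np.zeros(3)
    for c,uv in obs:
        p=unproj(c,uv,0.)[0];q=unproj(c,uv,.1)[0];d=(q-p)/np.linalg.norm(q-p)
        M=np.eye(3)-np.outer(d,d);A+=M;b+=M@p
    return np.linalg.solve(A,b)
def tags(cs):
    for nm,ctr in(("red_rim",REF["red_rim"]),("green_rim",REF["green_rim"])):
        obs=[]
        for c in cs:
            u=proj(c,[*ctr,.01])[0];im=c["img"].astype(int)
            e=im[:,:,0]-im[:,:,1:].max(2) if nm[0]=="r" else im[:,:,1]-np.maximum(im[:,:,0],im[:,:,2])
            vv,uu=np.mgrid[:400,:640];w=np.where((np.hypot(uu-u[0],vv-u[1])<17)&(e>40),e,0)
            obs.append((c,(np.sum(uu*w)/w.sum(),np.sum(vv*w)/w.sum())))
        print(nm,"tag tri",tri(obs).round(4),[unproj(*o,.019)[0].round(4).tolist() for o in obs])
def marks(n,names):
    out={k:[] for k in names};cs=[]
    for i in range(n):
        for cam in("top","scene"):
            c=manip.capture(cam)
            if i==0: cs.append(c)
            for k in names:
                for r in manip.mark_of(c,k):
                    p=np.array(r["position"])
                    if np.hypot(*(p[:2]-REF[k]))<.025: out[k].append(p);break
    for k,v in out.items(): print(k,len(v),np.median(v,0).round(4) if v else "",np.std(v,0).round(4) if v else "")
    return cs
E
python3 - <<'E'
from m import *
cs=marks(3,list(REF));tags(cs);print(manip.get_obs()["t"])
E
```

```text
green_rim 6 [ 0.4278 -0.2448 -0.0015] [0.0013 0.0011 0.0022]
red_rim 6 [4.624e-01 1.129e-01 4.000e-04] [0.001  0.0031 0.0015]
reject_spindle 6 [ 0.4365 -0.3569 -0.002 ] [0.0006 0.001  0.0016]
tester 6 [0.4602 0.3686 0.0005] [0.0012 0.0031 0.0008]
seat 6 [0.4588 0.3654 0.0457] [0.0036 0.0014 0.0011]
pull_grip 6 [0.4349 0.2088 0.0894] [0.0029 0.0009 0.0016]
band 6 [0.4474 0.2728 0.0679] [0.0017 0.0016 0.0016]
pointer 3 [0.452  0.2968 0.0673] [0.0016 0.0014 0.0005]
red_rim tag tri [0.4499 0.077  0.0172] [[0.4507, 0.0761, 0.019], [0.4478, 0.0762, 0.019]]
green_rim tag tri [ 0.4131 -0.211   0.0232] [[0.4138, -0.2116, 0.019], [0.4152, -0.2086, 0.019]]
3.9
```

Emit:
send_rows --pt "0.2 -0.3 0 0 0 -0.0277" --pt "0.2 -0.3 0 0 0 -0.0277" --pt "0.2 -0.3 0 0 0 -0.0277" --pt "0.2 -0.3 0 0 0 -0.0277" --pt "0.2 -0.3 0 0 0 -0.0277" --pt "0.2 -0.3 0 0 0 -0.0277" --pt "0.2 -0.3 -0.1 0 0 -0.0277" --pt "0.2 -0.3 -0.2 0 0 -0.0277" --pt "0.2 -0.3 -0.2 0 0 -0.0277" --pt "0.076 -0.009 -0.2 0 0 0" --hand 1 --squeeze 40

```text
t: 5.15
eef_pos: [0.4638, 0.1104, 0.1255]
eef_rot: [0.816, 0.579, 0.0, 0.0]
wrist_force: [-0.9, 1.0, -0.5]
width: 0.0852
gripper_force: 0.0
```

```bash
cat > st.py <<'E'
from h import *
from scipy.spatial.transform import Rotation as R
s=manip.get_obs();r=R.from_quat(s["eef_rot"]).as_matrix()
print("t",round(s["t"],2),"pos",np.round(s["eef_pos"],4),"close",round(np.degrees(np.arctan2(r[1,1],r[0,1])),2),"z",r[:,2].round(3),"q",np.round(s["q"],2),"F",np.round(s["wrist_force"],1),"w",round(s["width"],4),"g",round(s["gripper_force"],1))
E
python3 st.py
```

```text
t 5.15 pos [0.4638 0.1104 0.1255] close -19.29 z [ 0.001 -0.    -1.   ] q [-0.02  0.37  1.66 -0.    1.11  0.32] F [-0.9  1.  -0.5] w 0.0852 g 0.0
```

Emit:
send_rows --pt "0 0 -0.25 0 0 0" --pt "0 0 -0.25 0 0 0" --pt "0 0 -0.22 0 0 0" --pt "0 0 -0.147 0 0 0" --pt "0 0 0 0 0 0"

```text
t: 5.78
eef_pos: [0.4615, 0.1131, -0.0047]
eef_rot: [0.814, 0.581, -0.001, -0.001]
wrist_force: [0.0, -0.3, -0.3]
width: 0.0855
gripper_force: 0.0
```

Emit:
send_rows --pt "0 0 0 0 0 0" --pt "0 0 0 0 0 0" --pt "0 0 0 0 0 0" --pt "0 0 0 0 0 0" --hand -1

```text
t: 6.28
eef_pos: [0.4627, 0.1131, -0.0021]
eef_rot: [0.814, 0.581, 0.001, 0.001]
wrist_force: [-1.6, -1.4, 8.0]
width: 0.0649
gripper_force: 42.0
```

```bash
python3 st.py
python3 - <<'E'
from h import *
v=[]
for n in("top","scene"):
    c=manip.capture(n);u,w=proj(c,[.46,.11,.02])[0].astype(int)
    v.append(cv2.resize(c["img"][w-40:w+40,u-50:u+50,::-1],(400,320),interpolation=3))
cv2.imwrite("pics/g1.png",np.hstack(v))
E
```

```text
t 6.28 pos [ 0.4627  0.1131 -0.0021] close -18.92 z [ 0.003 -0.    -1.   ] q [-0.01  0.58  1.8  -0.    0.76  0.32] F [-1.6 -1.4  8. ] w 0.0649 g 42.0
```

View pics/g1.png

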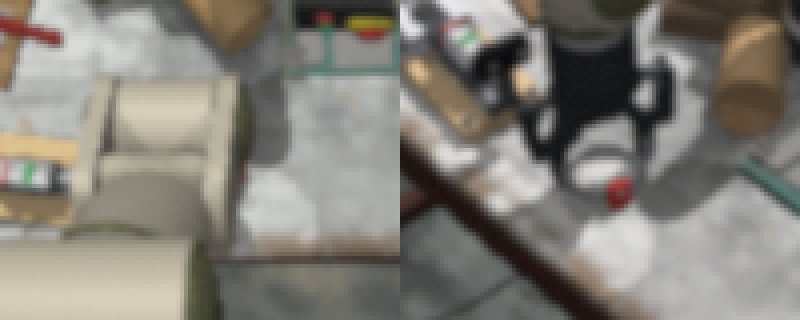

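The scene crop shows the red-tagged ring between the fingers, with its tag facing out at about (620,190). Next I lift it and carry it to the spindle.

Emit:
send_rows --pt "0 0 0.3 0 0 0" --pt "0 0 0.4 0 0 0" --pt "0 -0.15 0.2 0 0 0" --pt "-0.02 -0.38 0 0 0 0" --pt "-0.03 -0.38 0 0 0 0" --pt "-0.03 -0.38 0 0 0 0" --pt "-0.03 -0.38 0 0 0 0" --pt "-0.03 -0.38 0 0 0 0" --pt "-0.03 -0.38 0 0 0 0" --pt "0 -0.38 0 0 0 0"

```text
t: 7.62
eef_pos: [0.4361, -0.3103, 0.1326]
eef_rot: [0.814, 0.581, 0.0, 0.001]
wrist_force: [0.2, -0.1, -0.1]
width: 0.0649
gripper_force: 44.7
```

Emit:
send_rows --pt "-0.005 -0.32 0 0 0 0" --pt "0 0 0 0 0 0"

```text
t: 7.88
eef_pos: [0.4354, -0.3594, 0.132]
eef_rot: [0.815, 0.58, -0.0, 0.001]
wrist_force: [-0.9, 1.1, -0.9]
width: 0.0644
gripper_force: 44.7
```

```bash
python3 st.py
python3 - <<'E'
from h import *
v=[]
for n in("top","scene"):
    c=manip.capture(n);u,w=proj(c,[.436,-.357,.06])[0].astype(int)
    v.append(cv2.resize(c["img"][w-40:w+40,u-50:u+50,::-1],(400,320),interpolation=3))
cv2.imwrite("pics/g2.png",np.hstack(v))
E
```

```text
t 7.88 pos [ 0.4354 -0.3594  0.132 ] close -19.13 z [ 0.001 -0.002 -1.   ] q [-0.9   0.49  1.41 -0.    1.23 -0.57] F [-0.9  1.1 -0.9] w 0.0644 g 44.7
```

View pics/g2.png

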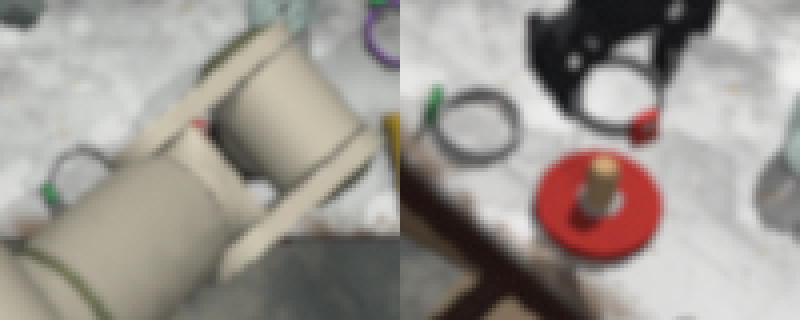

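Emit:
send_rows --pt "0 0.01 -0.2 0 0 0" --pt "0 0 -0.2 0 0 0" --pt "0 0 -0.2 0 0 0" --pt "0 0 -0.13 0 0 0" --pt "0 0 -0.063 0 0 0" --pt "0 0 0 0 0 0"

```text
t: 8.72
eef_pos: [0.4362, -0.3542, 0.0129]
eef_rot: [0.813, 0.582, 0.0, 0.0]
wrist_force: [-0.6, -1.1, 0.1]
width: 0.0647
gripper_force: 44.7
```

```bash
python3 st.py
```

```text
t 8.72 pos [ 0.4362 -0.3542  0.0129] close -18.87 z [ 0. -0. -1.] q [-0.89  0.65  1.54  0.    0.95 -0.56] F [-0.6 -1.1  0.1] w 0.0647 g 44.7
```

Emit:
send_rows --pt "0 0 0 0 0 0" --pt "0 0 0 0 0 0" --pt "0 0 0 0 0 0" --hand 1

```text
t: 9.1
eef_pos: [0.4359, -0.355, 0.0126]
eef_rot: [0.814, 0.581, 0.0, 0.0]
wrist_force: [-0.1, 0.5, 0.9]
width: 0.0852
gripper_force: 0.0
```

Emit:
send_rows --pt "0 0 0.2 0 0 0" --pt "0 0 0.3 0 0 0" --pt "0 0 0.3 0 0 0"

```text
t: 9.48
eef_pos: [0.4357, -0.3548, 0.1337]
eef_rot: [0.814, 0.581, -0.0, -0.0]
wrist_force: [0.2, -0.2, 1.1]
width: 0.0853
gripper_force: 0.0
```

```bash
python3 st.py
python3 - <<'E'
from m import *
v=[]
REF["red_rim"]=(.436,-.357)
for n in("top","scene"):
    c=manip.capture(n);u,w=proj(c,[.436,-.31,.06])[0].astype(int)
    for r in manip.mark_of(c,"red_rim"): print(n,r["position"],r["confidence"])
    for r in manip.mark_of(c,"green_rim"): print(n,r["position"],r["confidence"])
    v.append(cv2.resize(c["img"][w-40:w+40,u-50:u+50,::-1],(400,320),interpolation=3))
cv2.imwrite("pics/g3.png",np.hstack(v))
E
```

```text
t 9.47 pos [ 0.4357 -0.3548  0.1337] close -18.94 z [-0.  0. -1.] q [-0.89  0.49  1.42  0.    1.23 -0.56] F [ 0.2 -0.2  1.1] w 0.0853 g 0.0
top [0.4282, -0.2464, 0.0021] 0.57
top [0.5698, -0.5651, -0.0029] 0.41
scene [0.4359, -0.3531, 0.0154] 0.71
scene [0.4589, 0.3689, 0.0047] 0.33
scene [0.4285, -0.2429, 0.0] 0.77
scene [0.5728, -0.5638, 0.0018] 0.77
scene [0.4371, 0.2093, 0.0893] 0.6
```

View pics/g3.png

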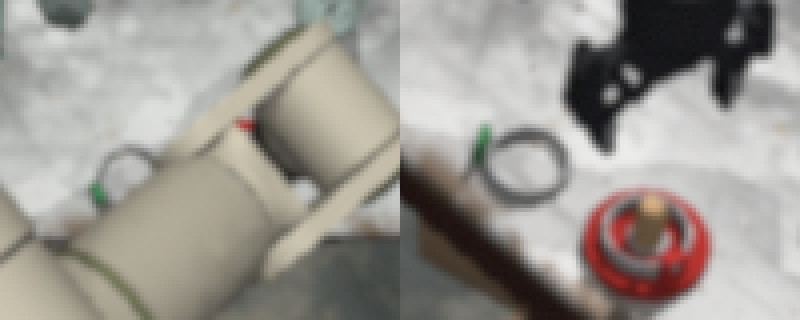

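The red-tagged rim lies flat on the red base around the post, at scene crop px (645,235). Now I go to the green rim.

Emit:
send_rows --pt "-0.01 0.19 0 0 0 0.0288" --pt "-0.01 0.19 0 0 0 0.0288" --pt "-0.015 0.19 0 0 0 0.0287" --pt "-0.018 0.165 0 0 0 0.0287" --pt "0 0 -0.25 0 0 0" --pt "0 0 -0.25 0 0 0" --pt "0 0 -0.25 0 0 0" --pt "0 0 -0.155 0 0 0" --pt "0 0 0 0 0 0"

```text
t: 10.9
eef_pos: [0.4268, -0.2437, -0.0054]
eef_rot: [0.556, 0.831, 0.0, -0.003]
wrist_force: [-0.5, -0.1, -0.0]
width: 0.0855
gripper_force: 0.0
```

```bash
python3 st.py
```

```text
t 10.9 pos [ 0.4268 -0.2437 -0.0054] close 22.46 z [-0.004  0.004 -1.   ] q [-0.76  0.6   1.76 -0.    0.79 -1.15] F [-0.5 -0.1 -0. ] w 0.0855 g 0.0
```

Emit:
send_rows --pt "0 0 0 0 0 0" --pt "0 0 0 0 0 0" --pt "0 0 0 0 0 0" --pt "0 0 0 0 0 0" --hand -1

```text
t: 11.4
eef_pos: [0.4281, -0.2448, -0.0022]
eef_rot: [0.556, 0.831, -0.0, 0.001]
wrist_force: [-1.7, 1.3, 7.0]
width: 0.0649
gripper_force: 43.3
```

Emit:
send_rows --pt "0 0 0.2 0 0 0" --pt "0 0 0.4 0 0 0" --pt "0 0.1 0.4 0 0 0" --pt "0 0.34 0.067 0 0 0" --pt "0 0.34 0 0 0 -0.0145" --pt "0.0 0.34 0 0 0 -0.0145" --pt "0.02 0.34 0 0 0 -0.0145" --pt "0.03 0.34 0 0 0 -0.0145" --pt "0.03 0.34 0 0 0 -0.0145" --pt "0.03 0.34 0 0 0 -0.0145"

```text
t: 12.65
eef_pos: [0.4443, 0.1291, 0.1574]
eef_rot: [0.761, 0.649, 0.001, 0.001]
wrist_force: [1.0, -0.0, -1.2]
width: 0.0643
gripper_force: 44.9
```

```bash
python3 st.py
```

```text
t 12.65 pos [0.4443 0.1291 0.1574] close -9.02 z [ 0.002 -0.    -1.   ] q [ 0.03  0.3   1.65 -0.    1.18  0.18] F [ 1.  -0.  -1.2] w 0.0643 g 44.9
```

Emit:
send_rows --pt "0.02 0.31 0 0 0 0" --pt "0.02 0.31 0 0 0 0" --pt "0.02 0.31 0 0 0 0" --pt "0.02 0.31 0 0 0 0" --pt "0.02 0.31 0 0 0 0" --pt "0 0.05 0 0 0 0" --pt "0 0 -0.2 0 0 0" --pt "0 0 -0.2 0 0 0" --pt "0 0 -0.08 0 0 0" --pt "0 0 0 0 0 0"

```text
t: 13.9
eef_pos: [0.4595, 0.3669, 0.0848]
eef_rot: [0.76, 0.65, -0.0, -0.0]
wrist_force: [-0.1, -0.4, -0.8]
width: 0.0645
gripper_force: 44.9
```

```bash
python3 st.py
python3 - <<'E'
from m import *
v=[]
REF["green_rim"]=(.4595,.367)
cs=marks(3,["green_rim","seat","tester","carriage"] if 0 else ["green_rim","seat","tester"])
for c in cs:
    u,w=proj(c,[.4595,.367,.06])[0].astype(int)
    v.append(cv2.resize(c["img"][w-25:w+25,u-25:u+25,::-1],(400,400),interpolation=3))
tags(cs)
cv2.imwrite("pics/g4.png",np.hstack(v))
for c in cs: print(proj(c,[[.4595,.367,.067]])[0]-np.int32(proj(c,[.4595,.367,.06])[0])+25)
E
```

```text
t 13.9 pos [0.4595 0.3669 0.0848] close -8.88 z [-0. -0. -1.] q [ 0.47  0.59  1.4  -0.    1.16  0.63] F [-0.1 -0.4 -0.8] w 0.0645 g 44.9
green_rim 6 [0.4598 0.3663 0.0878] [0.0043 0.0013 0.0027]
seat 6 [0.4567 0.366  0.0451] [0.0027 0.0015 0.0021]
tester 5 [0.4593 0.3693 0.0006] [0.0009 0.0023 0.0017]
red_rim tag tri [nan nan nan] [[nan, nan, nan], [nan, nan, nan]]
green_rim tag tri [nan nan nan] [[nan, nan, nan], [nan, nan, nan]]
[24.68590057 25.17207333]
[25.72540785 23.54080683]m.py:16: RuntimeWarning: invalid value encountered in scalar divide
  obs.append((c,(np.sum(uu*w)/w.sum(),np.sum(vv*w)/w.sum())))
```

View pics/g4.png

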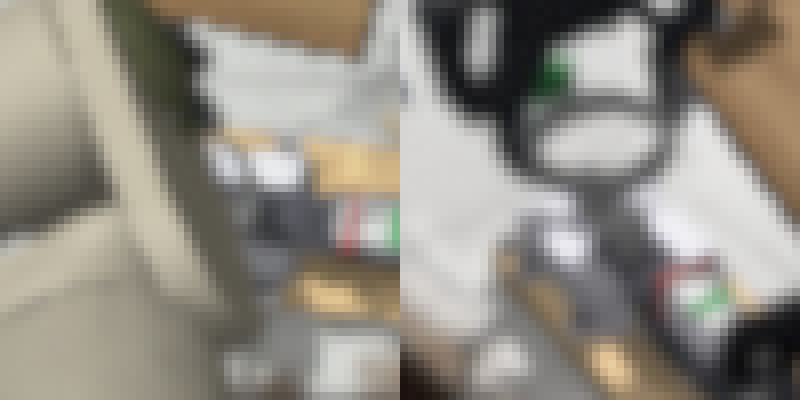

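Emit:
send_rows --pt "0 0 -0.1 0 0 0" --pt "0 0 -0.06 0 0 0" --pt "0 0 -0.02 0 0 0" --pt "0 0 0 0 0 0"

```text
t: 15.6
eef_pos: [0.4594, 0.3673, 0.0573]
eef_rot: [0.76, 0.65, -0.0, -0.0]
wrist_force: [0.6, -0.1, -0.4]
width: 0.0643
gripper_force: 44.9
```

```bash
python3 st.py
```

```text
t 15.6 pos [0.4594 0.3673 0.0573] close -8.85 z [-0. -0. -1.] q [ 0.47  0.62  1.43 -0.    1.09  0.63] F [ 0.6 -0.1 -0.4] w 0.0643 g 44.9
```

Emit:
send_rows --pt "0 0 -0.02 0 0 0" --pt "0 0 -0.02 0 0 0" --pt "0 0 -0.01 0 0 0" --pt "0 0 0 0 0 0"

```text
t: 16.1
eef_pos: [0.4594, 0.3673, 0.05]
eef_rot: [0.76, 0.65, -0.0, -0.0]
wrist_force: [-0.1, 0.1, -0.9]
width: 0.0646
gripper_force: 44.9
```

```bash
python3 st.py
```

```text
t 16.1 pos [0.4594 0.3673 0.05  ] close -8.85 z [-0. -0. -1.] q [0.47 0.63 1.43 0.   1.08 0.63] F [-0.1  0.1 -0.9] w 0.0646 g 44.9
```

Emit:
send_rows --pt "0 0 -0.02 0 0 0" --pt "0 0 -0.02 0 0 0" --pt "0 0 -0.01 0 0 0" --pt "0 0 0 0 0 0"

```text
t: 16.6
eef_pos: [0.4593, 0.3673, 0.0429]
eef_rot: [0.76, 0.65, -0.0, 0.0]
wrist_force: [-1.1, -0.7, 3.2]
width: 0.0645
gripper_force: 45.3
```

```bash
python3 st.py
```

```text
t 16.6 pos [0.4593 0.3673 0.0429] close -8.85 z [-0. -0. -1.] q [ 0.47  0.64  1.44 -0.    1.06  0.63] F [-1.1 -0.7  3.2] w 0.0645 g 45.3
```

Emit:
send_rows --pt "0 0 -0.005 0 0 0" --pt "0 0 0 0 0 0"

```text
t: 16.85
eef_pos: [0.4594, 0.3673, 0.0429]
eef_rot: [0.76, 0.65, 0.0, 0.0]
wrist_force: [-3.6, -3.3, 9.6]
width: 0.0645
gripper_force: 45.8
```

Emit:
send_rows --pt "0 0 0 0 0 0" --pt "0 0 0 0 0 0" --pt "0 0 0 0 0 0" --pt "0 0 0 0 0 0" --pt "0 0 0.1 0 0 0" --pt "0 0 0.3 0 0 0" --pt "0 0 0.4 0 0 0" --pt "0 -0.2 0.1 0 0 0" --pt "0 -0.4 0.0 0 0 0.0277" --pt "0 -0.4 0.0 0 0 0.0277" --hand 1

```text
t: 18.1
eef_pos: [0.4595, 0.2191, 0.1782]
eef_rot: [0.637, 0.771, 0.001, 0.001]
wrist_force: [1.0, 0.2, 0.1]
width: 0.0855
gripper_force: 0.0
```

```bash
python3 st.py
python3 - <<'E'
from m import *
v=[]
REF["green_rim"]=(.4595,.367)
REF["red_rim"]=(.436,-.357)
cs=marks(3,["green_rim","red_rim","pull_grip","band","pointer"])
for c in cs:
    u,w=proj(c,[.4595,.337,.06])[0].astype(int)
    v.append(cv2.resize(c["img"][w-30:w+30,u-30:u+30,::-1],(400,400),interpolation=3))
cv2.imwrite("pics/g5.png",np.hstack(v))
E
```

```text
t 18.1 pos [0.4595 0.2191 0.1782] close 10.93 z [ 0.002  0.    -1.   ] q [ 0.21  0.36  1.5  -0.    1.28  0.02] F [1.  0.2 0.1] w 0.0855 g 0.0
green_rim 6 [0.4592 0.367  0.0444] [0.0023 0.0017 0.0022]
red_rim 6 [ 0.4356 -0.355   0.016 ] [0.0022 0.002  0.0022]
pull_grip 6 [0.4372 0.2092 0.0908] [0.0013 0.001  0.0014]
band 6 [0.446  0.2735 0.069 ] [0.0016 0.0012 0.0021]
pointer 4 [0.4502 0.2964 0.07  ] [0.0014 0.0109 0.0018]
```

View pics/g5.png

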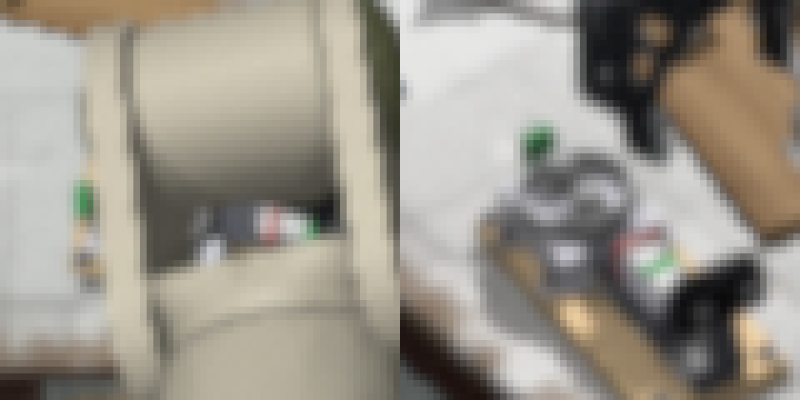

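The green-tagged rim lies flat over both pins at scene crop px (580,190), with its tag on the far side. The rod is home and the pointer sits left of the band. Next I go to the grip.

Emit:
send_rows --pt "-0.022 -0.008 0 0 0 0.0279" --pt "-0.022 -0.008 0 0 0 0.0279" --pt "-0.022 -0.008 0 0 0 0.0279" --pt "-0.022 -0.008 0 0 0 0.0279" --pt "-0.022 -0.008 0 0 0 0.0279" --pt "-0.022 -0.008 0 0 0 0.0279" --pt "-0.022 -0.008 0 0 0 0.0279" --pt "0 0 -0.1 0 0 0" --pt "0 0 -0.1 0 0 0" --pt "0 0 0 0 0 0"

```text
t: 21.15
eef_pos: [0.4361, 0.212, 0.1463]
eef_rot: [0.08, 0.997, -0.0, -0.001]
wrist_force: [-0.5, 0.5, 0.7]
width: 0.0856
gripper_force: 0.0
```

```bash
python3 st.py
```

```text
t 21.15 pos [0.4361 0.212  0.1463] close 80.86 z [-0.002 -0.    -1.   ] q [ 0.21  0.36  1.61 -0.    1.18 -1.2 ] F [-0.5  0.5  0.7] w 0.0856 g 0.0
```

Emit:
send_rows --pt "0 -0.02 -0.2 0 0 0" --pt "0 0 -0.2 0 0 0" --pt "0 0 -0.083 0 0 0" --pt "0 0 0 0 0 0" --pt "0 0 0 0 0 0"

```text
t: 21.78
eef_pos: [0.4372, 0.2093, 0.0755]
eef_rot: [0.08, 0.997, 0.0, 0.001]
wrist_force: [0.6, 0.2, 0.3]
width: 0.0853
gripper_force: 0.0
```

Emit:
send_rows --pt "0 0 0 0 0 0" --pt "0 0 0 0 0 0" --pt "0 0 0 0 0 0" --pt "0 0 0 0 0 0" --pt "0 0 0 0 0 0" --pt "0 0 0 0 0 0" --pt "0 0 0 0 0 0" --hand -1 --squeeze 60

```text
t: 22.65
eef_pos: [0.4366, 0.2092, 0.0747]
eef_rot: [0.079, 0.997, -0.0, 0.0]
wrist_force: [-1.6, 0.2, 5.0]
width: 0.0173
gripper_force: 59.0
```

```bash
python3 st.py
```

```text
t 22.65 pos [0.4366 0.2092 0.0747] close 80.91 z [ 0. -0. -1.] q [ 0.2   0.45  1.71 -0.    0.98 -1.21] F [-1.6  0.2  5. ] w 0.0173 g 59.0
```

Emit:
send_rows --pt "-0.004 -0.025 0 0 0 0" --pt "-0.004 -0.025 0 0 0 0" --pt "-0.004 -0.025 0 0 0 0" --pt "-0.004 -0.025 0 0 0 0" --pt "-0.004 -0.025 0 0 0 0" --pt "-0.004 -0.025 0 0 0 0" --pt "-0.004 -0.025 0 0 0 0" --pt "0 0 0 0 0 0" --pt "0 0 0 0 0 0"

```text
t: 23.78
eef_pos: [0.4333, 0.1842, 0.0747]
eef_rot: [0.08, 0.997, 0.002, 0.001]
wrist_force: [2.7, 13.1, 0.9]
width: 0.0176
gripper_force: 59.2
```

```bash
python3 st.py
python3 - <<'E'
from m import *
v=[]
REF.update(green_rim=(.4595,.367),red_rim=(.436,-.357),pull_grip=(.433,.183),band=(.445,.269),pointer=(.445,.270))
cs=marks(4,["green_rim","red_rim","pull_grip","band","pointer"])
for c in cs:
    u,w=proj(c,[.445,.28,.06])[0].astype(int)
    v.append(cv2.resize(c["img"][w-30:w+30,u-30:u+30,::-1],(400,400),interpolation=3))
cv2.imwrite("pics/g6.png",np.hstack(v))
E
```

```text
t 23.77 pos [0.4333 0.1842 0.0747] close 80.86 z [ 0.003  0.003 -1.   ] q [ 0.15  0.43  1.75  0.    0.96 -1.26] F [ 2.7 13.1  0.9] w 0.0176 g 59.2
green_rim 8 [0.4598 0.3654 0.0444] [0.0021 0.0018 0.0013]
red_rim 8 [ 0.4352 -0.355   0.0162] [0.0018 0.002  0.0018]
pull_grip 4 [0.4342 0.1849 0.0898] [0.0009 0.0009 0.001 ]
band 4 [0.4455 0.2681 0.0698] [0.0008 0.0008 0.0016]
pointer 4 [0.4502 0.2703 0.0678] [0.0016 0.001  0.0015]
```

View pics/g6.png

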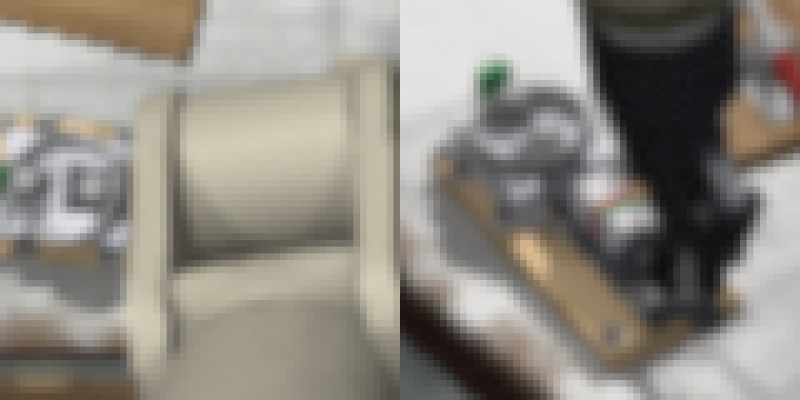

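The red pointer is at the edge of the green band (scene crop around (615,205)), with the rod drawn about 19–20 mm. I'll pull 2 mm more.

Emit:
send_rows --pt "-0.002 -0.0135 0 0 0 0" --pt "0 0 0 0 0 0" --pt "0 0 0 0 0 0" --pt "0 0 0 0 0 0"

```text
t: 26.68
eef_pos: [0.4331, 0.1823, 0.0747]
eef_rot: [0.08, 0.997, 0.002, 0.001]
wrist_force: [2.8, 14.4, 1.4]
width: 0.0173
gripper_force: 59.2
```

```bash
python3 st.py
python3 - <<'E'
from m import *
REF.update(green_rim=(.4595,.367),red_rim=(.436,-.357),band=(.445,.269),pointer=(.445,.270))
f=[]
def m():
    out={"band":[],"pointer":[]}
    for i in range(6):
        c=manip.capture("scene");f.append(manip.get_obs()["wrist_force"][:2])
        for k in out:
            for r in manip.mark_of(c,k):
                p=np.array(r["position"])
                if np.hypot(*(p[:2]-REF[k]))<.025: out[k].append(p);break
    d=np.array([.153,.988,0])
    for k,v in out.items(): print(k,len(v),np.median(v,0).round(4),"along",np.round(np.median(v@d),4))
m();print("F",np.mean(f,0).round(2),np.mean(f,0)@[.153,.988])
E
python3 st.py
```

```text
t 26.68 pos [0.4331 0.1823 0.0747] close 80.86 z [ 0.003  0.003 -1.   ] q [ 0.14  0.43  1.75  0.    0.96 -1.27] F [ 2.8 14.4  1.4] w 0.0173 g 59.2
band 5 [0.4458 0.2681 0.0666] along 0.3334
pointer 5 [0.4491 0.2696 0.0676] along 0.3348
F [ 3.46 14.65] 14.9995099293202
t 27.57 pos [0.4331 0.1824 0.0747] close 80.86 z [ 0.003  0.003 -1.   ] q [ 0.14  0.43  1.75  0.    0.96 -1.27] F [ 3.1 14.2  1.6] w 0.0173 g 59.2
```

```bash
python3 -c "
from workcell import manip
print(manip.close_job())"; python3 st.py
```

```text
the job is handed in; nothing more can be done
None
the job is handed in; nothing more can be done
```

I handed the job in while still holding the grip: about 15 N of pull (rod drawn roughly 22 mm), pointer in the green band, the green-tagged rim flat over both tester pins, the red-tagged rim flat on the spindle, and the jar and bamboo cup never approached; no verdict came back.

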